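Cap the sample tubes and hold their rack in the corner of the reader

TASK

Press shut the open flip caps on both tubes in the blue rack while it stands on the worktop. Then carry the rack (its fin is there to grip) onto the deck of the tube reader and press it, upright and square, into the corner: long side flat against the long fence and end flat against the short fence, pushing the sprung pin of each fence right in, without forcing it (under 40 N on a fence). Finish while still holding it pressed against both fences, as the pins push back, and leave the other things on the worktop where they are.

Things in the scene. Friction and masses are not known exactly. Their poses are not given: they have to be found in the camera images.
- rack: loose blue tube rack, a block 48 (its x) x 130 (its y) x 40 mm high, 0.2 to 0.4 kg; origin at the centre of its underside, z up. In the middle of its top stands a grip fin, 12 mm thick (x), 28 mm wide (y), 42 mm tall (rack z 40 to 82). Two tubes stand in it at rack y +44 and -44, rims 47.5 mm above the underside; their caps hinge on the +x side
- fin_top (a point): centre of the top of the rack's fin, 82 mm above the rack's underside; pinch the fin across its 12 mm (rack x)
- cap_left (a joint): hinged cap of the left tube (+y on the rack): 0 = shut (lies level on the tube), grows as it opens, 1.57 = upright, stop at 2.1; it stays where it is left (light friction, about 0.2 N at its tip) and is pressed shut from above; shut means under 0.12 rad
- cap_right (a joint): hinged cap of the right tube (-y on the rack): 0 = shut (lies level on the tube), grows as it opens, 1.57 = upright, stop at 2.1; it stays where it is left (light friction, about 0.2 N at its tip) and is pressed shut from above; shut means under 0.12 rad
- cap_left_hinge (a point): hinge line of the left cap, along rack y, at rack x +12.5, y +44, z 48 mm. The cap is a white disc 21 mm across, 3.5 mm thick, with a tab; shut, it reaches 29.5 mm from the hinge towards rack -x, top face 3.5 mm above the hinge; open, it stands up from the hinge, leaning a little either way. The tube's axis is 12.5 mm from the hinge towards rack -x
- cap_right_hinge (a point): hinge line of the right cap, along rack y, at rack x +12.5, y -44, z 48 mm. The cap is a white disc 21 mm across, 3.5 mm thick, with a tab; shut, it reaches 29.5 mm from the hinge towards rack -x, top face 3.5 mm above the hinge; open, it stands up from the hinge, leaning a little either way. The tube's axis is 12.5 mm from the hinge towards rack -x
- reader: tube reader, fixed to the worktop: black deck plate 155 (x from -75 to +80) x 185 (y from -87.5 to +97.5) x 5 mm thick; origin on the worktop under the plate, z up. The rack is home with its centre at reader x +11, y +15 mm, its underside on the deck (z 5 mm), its long (y) side along reader y; either way round will do. The free deck lies on the -x, -y side of the fences
- deck_corner (a point): inner corner where the two fence faces meet, at deck height: reader x +35, y +80, z 5 mm
- long_fence: white reader housing, 44 mm deep, 175 mm long, top 39 mm above the worktop; its straight front face, 35 mm in reader +x, is the long fence. Origin at the foot of the face, middle of its length; the face looks to reader -x
- short_fence: aluminium bar 105 mm long, 14 mm thick, top 39 mm above the worktop; its face, 80 mm in reader +y, is the short fence and looks to reader -y. Origin at the middle of its length, foot of the bar, on the face
- pin_long (a joint): brass sprung pin of the long fence, 10 mm across, standing 5 mm out of its face 33 mm above the worktop, at reader y +15 mm. 0 = out, 0.005 = flush with the face; 1.5 N at the start of its travel, 4 N at 5 mm
- pin_short (a joint): the same sort of pin in the short fence, at reader x +9.5 mm; 0 = out, 0.005 = flush; 1.5 to 4 N. Past the pins the fences are rigid. Deck, fences and pins are slippery plastic and metal (friction about 0.2)
- petri_dish: petri dish, 60 mm, 14 mm high, bystander behind the work; origin at the underside's centre
- pipette_bulb: red rubber pipette bulb 60 x 86 x 48 mm, bystander to the left; origin under its centre
- stopper: red rubber stopper, 30 mm, 25 mm high, bystander to the left; origin under its centre
- tape_roll: roll of beige tape 98 mm, 25 mm high, bystander to the right; origin under its centre
Not all that is in view belongs to the job. Of the things that look like the rack, the smallest one is meant.

How it is judged:
By the outcome, as a careful person would: the job done as asked, in the order asked, and still so for the second after the job is handed in, while the arm keeps its last pose, push and grip.
It also fails if it takes over 64 s, if anything falls off the work surface, if the arm or the gripper's body presses on something with over 40 N, if the wrist force passes 120 N, or if a joint passes its speed limit or range.

ROBOT

A 6-joint arm with a two-finger parallel gripper is mounted at the origin on a cart in front of the work surface, level with it; the furniture and walls round the work are solid. World frame = base frame: x ahead of the robot, y to its left, z up, the work surface at z = 0. Lengths are in mm, angles in rad, forces in N, time in s.
With the tool pointing down it reaches from about 400 to 825 mm from the base axis. Payload 7 kg.
Tool frame: the origin (TCP) lies at the very end of the fingers, on their centre line; the grasp point (between the pads) lies 19 mm behind it; z points along the fingers, y is the direction in which the jaws open and shut (so a half turn about z gives the same grasp; the last joint's range is limited). The gripper opens to 88 mm and grips with 3 to 60 N. Pads are 19 mm wide; open, the fingers measure 130 mm over their backs; the gripper's body (78 mm by 193 mm) begins 47 mm behind the grasp point.
Start: joints at [-0.873, 0.359, 0.012, 0, -1.224, -0.288], TCP at [268.909, -619.099, 226.561] pointing down, gripper open.
Joint ranges: [-3.07, 3.07], [-1.43, 2.12], [-1.02, 1.25], [-3.03, 1.67], [-3.05, -0], [-3.03, 3.03]. Speed limits (rad/s): [2.39, 2.39, 3.01, 3.14, 3.14, 3.14].

INTERFACE

Orientations are given as a unit quaternion [x, y, z, w].
In Python, from plant import bot gives the robot as it stands. Calls block until the motion is done:
- bot.move_ptp(position, orientation): joint-space move of the TCP to a pose.
- bot.line_to(position, velocity=150, ori=None): straight line of the TCP; ori=None keeps the orientation; velocity is the mean speed in mm/s.
- bot.move_joints(angles): joint-space move.
- bot.move_gripper(opening, force=None): finger opening in mm; force is the grip in N (None keeps the last); returns when the fingers have stopped.
- bot.pause(seconds).
- bot.solve_ik(position, orientation): joint angles nearest the present ones, or None.
- bot.read_state(): the state.
- bot.camera(name): name is "side" or "top" or "wrist"; returns the picture (384x512x3 uint8, red, green, blue); there is no depth.
- bot.get_calibration(name): a dict with "fx", "fy", "cx", "cy" (pixels), "distortion" ([k1, k2, p1, p2, k3] as OpenCV has them; the pictures are not rectified), "view" (4x4, takes a point from world to camera coordinates); the wrist camera has in their place "T_tool_cam" (4x4, takes a point from camera to tool coordinates, whose origin is the TCP and whose axes are the flange's). Camera axes: x right, y up, looking along -z (the intrinsics and any distortion apply to the point x, -y, -z); pixel columns grow to the right and rows downward; lengths in mm; the calibration is good to about 2 mm. A picture is of the moment at which its call begins: read the wrist's pose just before it. get_calibration takes no time and is no camera call.
A pose or a line that the arm cannot do raises bot.Unreachable and nothing moves.
- bot.close_job(): hands the job in, once; it reports no verdict.
The state is a dict: "t": time; "joint_pos": joint angles; "qvel": joint speeds; "tau": joint torques, N m; "tcp_pos": TCP position; "eef_rot": TCP orientation; "contact_force": force on the tool from outside, world axes, zero at the start; "moment": the same for the moment, N m; "width": finger opening in mm.
Only numpy, scipy, OpenCV 4.12 (cv2) and the standard library are available. Lean on these libraries where they do the work, as an engineer would, in place of code of your own. Each camera call takes 0.05 s, during which the arm holds its last target. There are 200 camera calls.

## Working session

There is one attempt and no reset: what is moved stays moved. The work goes in short steps, each a Python script; the robot and the scene stay as the last script left them, time stands still between calls to the robot, and variables do not carry over. Pictures are saved under pics/ and viewed, about 8 in all and at most 12, crops included, and the job is handed in when it is done.

```bash
mkdir -p pics; ls
python3 - <<'E'
from plant import bot
import cv2,numpy as np
for n in ("top","side"):
    im=bot.camera(n); cv2.imwrite(f"pics/{n}0.png",cv2.resize(im[:,:,::-1],(800,600),interpolation=cv2.INTER_CUBIC))
    c=bot.get_calibration(n); print(n,{k:np.round(v,3).tolist() for k,v in c.items()})
c=bot.get_calibration("wrist");print({k:np.round(v,3).tolist() for k,v in c.items()})
s=bot.read_state();print(s)
E
```

```text
pics
top {'fx': 475.456, 'fy': 475.456, 'cx': 247.242, 'cy': 186.488, 'distortion': [0.048, 0.0, 0.0, 0.0, 0.0], 'view': [[0.02, -1.0, -0.02, 64.941], [0.996, 0.019, 0.09, -549.981], [-0.089, -0.022, 0.996, -1674.456], [0.0, 0.0, 0.0, 1.0]]}
side {'fx': 495.39, 'fy': 495.39, 'cx': 250.784, 'cy': 192.336, 'distortion': [-0.165, 0.0, 0.0, 0.0, 0.0], 'view': [[0.713, -0.701, 0.009, -355.975], [0.562, 0.579, 0.59, -429.798], [-0.419, -0.416, 0.807, -1525.398], [0.0, 0.0, 0.0, 1.0]]}
{'fx': 275.399, 'fy': 275.399, 'cx': 259.347, 'cy': 190.135, 'distortion': [-0.042, 0.0, 0.0, 0.0, 0.0], 'T_tool_cam': [[0.001, 0.963, 0.268, 72.356], [1.0, -0.001, -0.0, 0.85], [-0.0, 0.268, -0.963, -158.084], [0.0, 0.0, 0.0, 1.0]]}
{'t': 0.1, 'joint_pos': array([-8.72833100e-01,  3.59333167e-01,  1.11825334e-02, -2.87316714e-04,
       -1.22409214e+00, -2.88096970e-01]), 'qvel': array([ 0.00029731, -0.00157394,  0.00070925,  0.00079457,  0.00194534,
        0.00035033]), 'tau': array([-1.32976253e-03, -5.84163773e+01,  2.93752724e+01,  7.01558366e+00,
        1.01398284e-02, -7.85833572e-05]), 'tcp_pos': array([ 268.78469698, -618.72353614,  225.72256731]), 'eef_rot': array([-2.03453744e-01,  9.79084283e-01,  7.01018117e-04, -2.23310625e-04]), 'contact_force': array([ 0.38828583,  0.53647671, -0.20536539]), 'moment': array([-0.00977442,  0.01324483,  0.03898713]), 'width': 87.35264626720247}
```

View pics/top0.png

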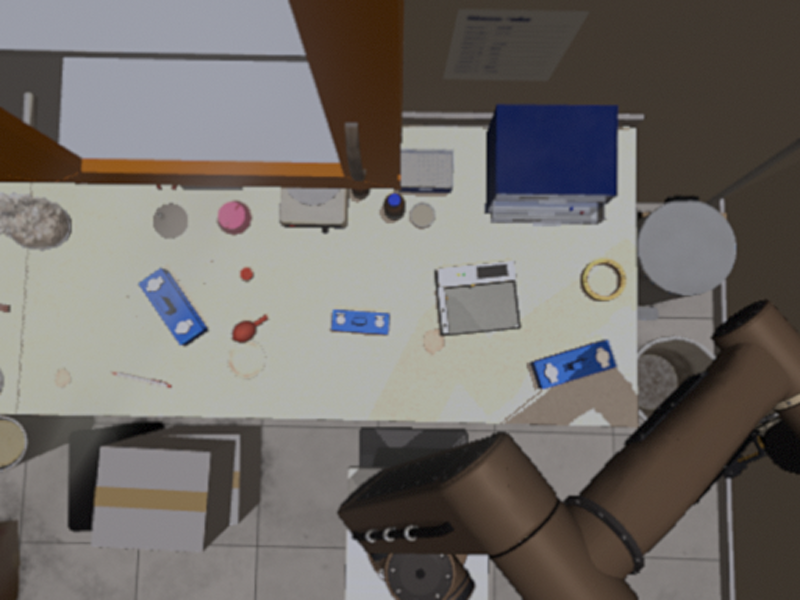

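View pics/side0.png

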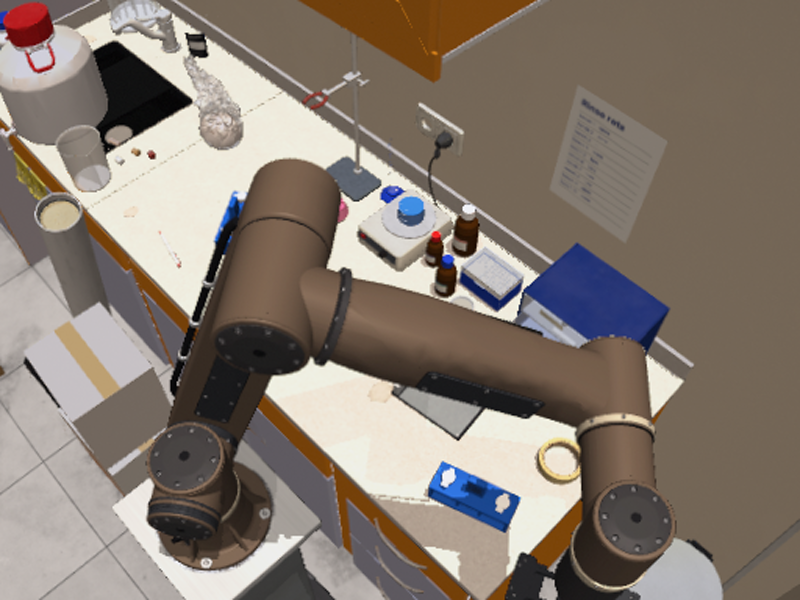

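```bash
cat > h.py <<'E'
from plant import bot
import cv2,numpy as np
from scipy.spatial.transform import Rotation as R
def calib(n,st=None):
    c=bot.get_calibration(n)
    if n=="wrist":
        st=st or bot.read_state(); T=np.eye(4); T[:3,:3]=R.from_quat(st["eef_rot"]).as_matrix(); T[:3,3]=st["tcp_pos"]
        V=np.linalg.inv(T@np.array(c["T_tool_cam"]))
    else: V=np.array(c["view"])
    K=np.array([[c["fx"],0,c["cx"]],[0,c["fy"],c["cy"]],[0,0,1]]); return K,np.array(c["distortion"],float),V
def pix2w(cal,uv,z):
    K,d,V=cal; n=cv2.undistortPoints(np.array(uv,float).reshape(-1,1,2),K,d)[:,0]
    ray=(V[:3,:3].T@np.c_[n[:,0],-n[:,1],-np.ones(len(n))].T).T; o=-V[:3,:3].T@V[:3,3]
    z=np.broadcast_to(z,len(n)); return o+ray*((z-o[2])/ray[:,2])[:,None]
def w2pix(cal,P):
    K,d,V=cal; p=np.atleast_2d(P)@V[:3,:3].T+V[:3,3]; p=p*[1,-1,-1]
    return cv2.projectPoints(p,np.zeros(3),np.zeros(3),K,d)[0][:,0]
def Q(yaw): # tool down, jaw (tool y) axis at world angle yaw
    y=np.array([np.cos(yaw),np.sin(yaw),0]); z=np.array([0,0,-1.]); return R.from_matrix(np.c_[np.cross(y,z),y,z]).as_quat()
def snap(n,name,crop=None):
    st=bot.read_state(); im=bot.camera(n)
    np.savez("pics/"+name+".npz",q=st["eef_rot"],p=st["tcp_pos"])
    if crop: u0,v0,u1,v1=crop; im=im[v0:v1,u0:u1]
    s=min(800/im.shape[1],600/im.shape[0])
    cv2.imwrite(f"pics/{name}.png",cv2.resize(im[:,:,::-1],None,fx=s,fy=s,interpolation=cv2.INTER_CUBIC)); print(name,"scale",s)
def wcal(name):
    f=np.load("pics/"+name+".npz"); return calib("wrist",dict(eef_rot=f["q"],tcp_pos=f["p"]))
E
python3 - <<'E'
from h import *
c=calib("top"); s=512/800
print(pix2w(c,np.array([[332,311],[390,312],[388,334],[331,331],[360,321]])*s,40).round())
print(pix2w(c,np.array([[437,267],[515,262],[520,327],[441,335]])*s,[39,39,5,5]).round())
st=bot.read_state(); print(R.from_quat(st["eef_rot"]).as_matrix().round(2))
for yaw in (0,np.pi/2,-np.pi/2,np.pi):print(yaw,bot.solve_ik([500,100,250],Q(yaw)))
E
```

```text
[[500. 198.  40.]
 [501.  66.  40.]
 [451.  70.  40.]
 [455. 199.  40.]
 [479. 134.  40.]]
[[ 605.  -39.   39.]
 [ 620. -215.   39.]
 [ 474. -232.    5.]
 [ 452.  -52.    5.]]
[[-0.92 -0.4  -0.  ]
 [-0.4   0.92  0.  ]
 [ 0.    0.   -1.  ]]
0 [ 0.58303398  0.06906018 -0.30853981  0.         -1.19319634  2.55855867]
1.5707963267948966 [ 0.58303398  0.06906018 -0.30853981  0.         -1.19319634 -2.15383031]
-1.5707963267948966 [ 0.58303398  0.06906018 -0.30853981  0.         -1.19319634  0.98776235]
3.141592653589793 [ 0.58303398  0.06906018 -0.30853981  0.         -1.19319634 -0.58303398]
```

Run:
```python
from h import *
bot.move_ptp([525,-110,200],Q(np.pi)); snap("wrist","reader")
bot.move_ptp([478,134,200],Q(np.pi)); bot.line_to([478,134,160]); snap("wrist","rack",(90,20,430,275))
print(bot.read_state()["t"],bot.read_state()["tcp_pos"])
```

```text
reader scale 1.5625
rack scale 2.3529411764705883
3.6417 [478.74542628 133.42154577 160.65030066]
```

View pics/reader.png

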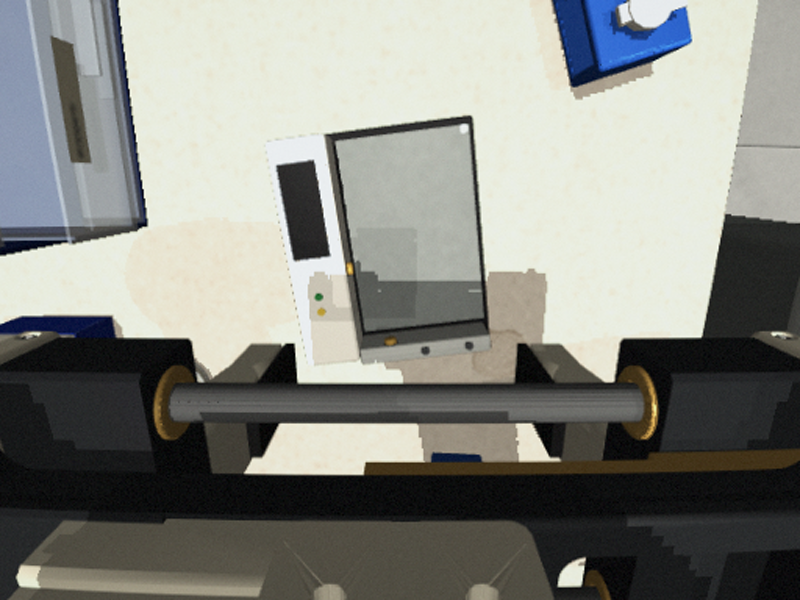

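View pics/rack.png

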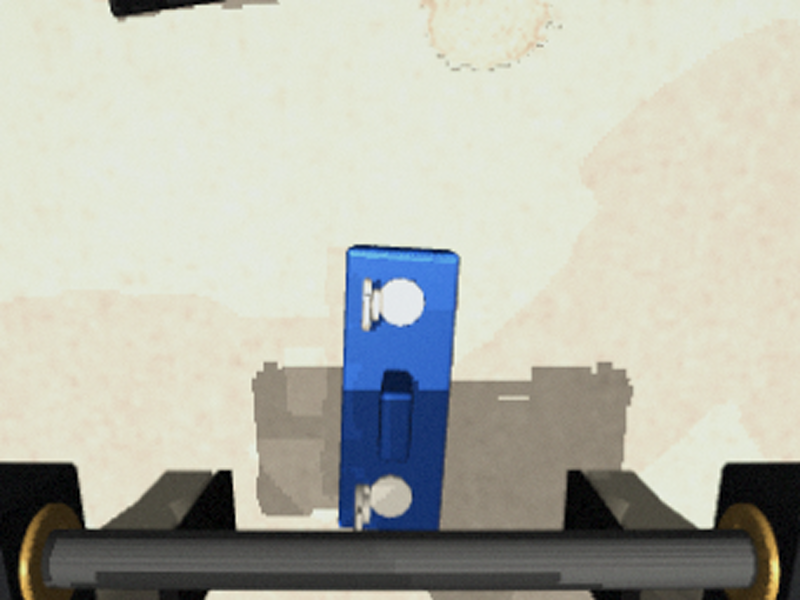

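Run:
```python
from h import *
def fit(P,W):
    a=P.mean(0);b=W.mean(0);H=(P-a).T@(W-b);th=np.arctan2(H[0,1]-H[1,0],H[0,0]+H[1,1]);Rm=np.array([[np.cos(th),-np.sin(th)],[np.sin(th),np.cos(th)]])
    t=b-Rm@a; print("pose",t.round(1),th.round(4),"res",(W-P@Rm.T-t).round(1).tolist())
c=wcal("rack"); px=np.array([[348,246],[459,252],[402,302],[391,497],[396,426]])/2.3529+[90,20]
W=pix2w(c,px,[40,40,47.5,47.5,82])[:,:2]; print(W.round(1))
fit(np.array([[24,-65],[-24,-65],[0,-44],[0,44],[0,0.]]),W)
c=wcal("reader"); px=np.array([[472,118],[365,333],[350,269],[390,342]])/1.5625
W=pix2w(c,px,[5,5,33,33])[:,:2]; print(W.round(1))
fit(np.array([[-75,-87.5],[35,80],[30,15],[9.5,75]]),W)
l=pix2w(c,np.array([[333,138],[365,333]])/1.5625,5); print(l.round(1))
f=np.array([[327,135],[468,117],[487,318],[363,362]])/1.5625; print(pix2w(c,f,[39,5,5,39]).round(1))
```

```text
[[498.8  71.7]
 [452.2  74.1]
 [476.2  94.2]
 [481.1 182.1]
 [478.7 137.3]]
pose [478.7 137.8] -0.0517 res [[-0.6, -0.0], [0.8, -0.0], [-0.3, 0.3], [0.1, 0.3], [-0.1, -0.5]]
[[ 473.  -226.7]
 [ 559.6  -51.3]
 [ 567.  -114.1]
 [ 536.8  -53.9]]
pose [ 536.8 -132. ] 0.1218 res [[0.1, 1.2], [-2.2, -3.0], [2.3, -0.7], [-0.3, 2.4]]
[[ 580.5 -212.2    5. ]
 [ 559.6  -51.3    5. ]]
[[ 579.3 -211.3   39. ]
 [ 476.2 -227.5    5. ]
 [ 453.8  -65.     5. ]
 [ 558.5  -39.1   39. ]]
```

```bash
cat >> h.py <<'E'
rack=np.array([478.7,137.8,0]); ry=-0.052
def RW(p,o=rack,yaw=ry): c,s=np.cos(yaw),np.sin(yaw); return np.array([o[0]+c*p[0]-s*p[1],o[1]+s*p[0]+c*p[1],o[2]+p[2]])
def F(): return bot.read_state()["contact_force"]
E
python3 - <<'E'
from h import *
q=Q(np.pi+ry)
bot.line_to(RW([66,44,160]),200,q); bot.move_gripper(0,10)
for y in (44,-44):
    if y<0: bot.line_to(RW([66,y,110]),250)
    bot.line_to(RW([66,y,64]),150); bot.pause(.1); f0=F()
    bot.line_to(RW([17,y,64]),100); print("swept",F()-f0)
    bot.line_to(RW([5,y,55]),60)
    for z in np.arange(53,46,-.7):
        bot.line_to(RW([2,y,z]),40); f=F()-f0
        if f[2]>6: break
    print(y,z,f.round(1),bot.read_state()["tcp_pos"].round(1))
    bot.line_to(RW([2,y,110]),200)
bot.move_gripper(60,10)
bot.line_to(RW([0,0,150]),200)
snap("wrist","caps",(90,20,430,275));print(bot.read_state()["t"])
E
```

```text
swept [-0.49004547 -0.25765526  1.31864451]
44 50.89999999999999 [-3.4 -1.  10.2] [483.2 181.7  51.7]
swept [-0.49517747  0.58107998 -0.60231046]
-44 50.89999999999999 [-4.4 -0.7 10.9] [478.6  93.8  51.7]
caps scale 2.3529411764705883
14.225
```

View pics/caps.png

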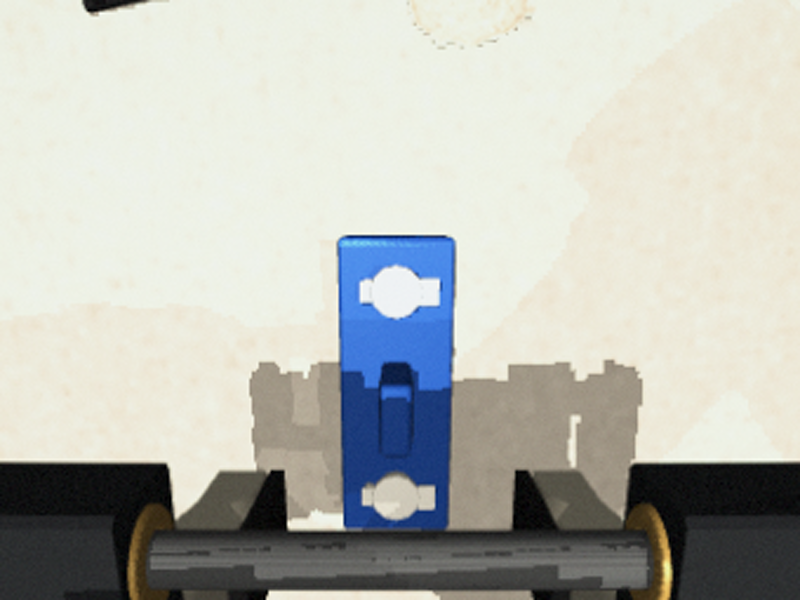

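Both caps lie level with their discs on the tubes, at (397,292) and (397,497), and the rack has not moved. Next I'll take a closer look at the reader before gripping.

Run:
```python
from h import *
o=np.array([536.8,-132,0]); y=.126
bot.move_ptp(RW([0,115,150],o,y),Q(np.pi+y)); bot.line_to(RW([0,115,90],o,y)); bot.pause(.2); snap("wrist","reader2",(100,0,420,240))
print(bot.read_state()["t"])
```

```text
reader2 scale 2.5
15.7167
```

View pics/reader2.png

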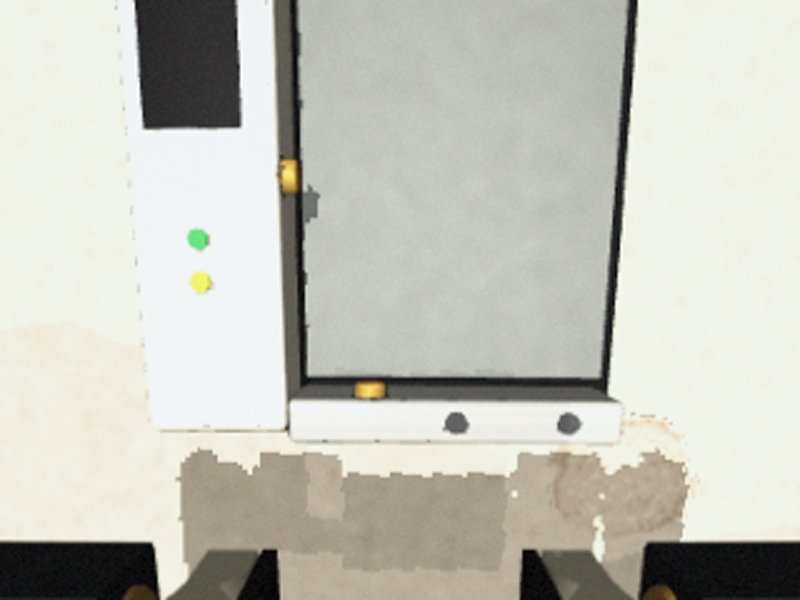

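Run:
```python
from h import *
from scipy.optimize import least_squares
c=wcal("reader2")
px=lambda a:np.array(a,float)/2.5+[100,0]
L=pix2w(c,px([[276,1],[282,180],[288,395]]),39)[:,:2]; S=pix2w(c,px([[292,401],[450,401.5],[618,402.5]]),39)[:,:2]
B=pix2w(c,px([[292,441],[618,443]]),39)[:,:2]; P=pix2w(c,px([[298,177],[370,384]]),33)[:,:2]
print(L.round(1),S.round(1),B.round(1))
print("yawL",np.arctan2(L[2,0]-L[0,0],-(L[2,1]-L[0,1])),"yawS",np.arctan2(S[0,1]-S[2,1],S[0,0]-S[2,0]))
def loc(W,v): d=W-v[:2]; cc,s=np.cos(v[2]),np.sin(v[2]); return np.c_[d@[cc,s],d@[-s,cc]]
f=lambda v:np.r_[loc(L,v)[:,0]-35,loc(S,v)[:,1]-80,loc(B,v)[:,1]-94,loc(P,v)[0]-[30,15],loc(P,v)[1]-[9.5,75]]
r=least_squares(f,[537,-132,.126]);print(r.x.round(4),r.fun.round(1))
```

```text
[[ 574.2 -158.4]
 [ 568.4 -112.9]
 [ 561.3  -51.4]] [[559.9 -49.7]
 [511.6 -55.8]
 [460.  -62.2]] [[558.8 -37.1]
 [457.3 -49.6]]
yawL -3.0216471468297224 yawS 0.12365933538788323
[ 5.362328e+02 -1.336450e+02  1.222000e-01] [-0.4 -0.5 -0.1  0.4  0.3  0.3 -1.  -0.9  0.7  0.   0.4  0.9]
```

```bash
cat >> h.py <<'E'
rd=np.array([536.2,-133.6,0]); yd=0.1222
def D(x,y,z): return RW([x,y,z],rd,yd)
def floc(f0=0): # force in reader axes, moment z
    s=bot.read_state(); f=s["contact_force"]-f0; c,n=np.cos(yd),np.sin(yd); return np.array([c*f[0]+n*f[1],-n*f[0]+c*f[1],f[2]])
def rloc():
    s=bot.read_state(); d=s["tcp_pos"]-rd; c,n=np.cos(yd),np.sin(yd); y=R.from_quat(s["eef_rot"]).as_matrix()[:,1]
    return np.array([c*d[0]+n*d[1],-n*d[0]+c*d[1],d[2]]).round(2),round(float(np.arctan2(-y[1],-y[0])-yd),4)
E
python3 - <<'E'
from h import *
bot.line_to(D(0,115,150),200); bot.move_ptp(RW([0,0,130]),Q(np.pi+ry)); bot.line_to(RW([0,0,46]),100)
s=bot.read_state();f0=s["contact_force"]
bot.move_gripper(5,40); s=bot.read_state(); print("w",s["width"],s["tcp_pos"].round(1),(s["contact_force"]-f0).round(1),s["moment"].round(2))
bot.line_to(RW([0,0,118]),100); bot.pause(.2); s=bot.read_state();print("lift",s["contact_force"]-f0,s["width"],s["tcp_pos"])
bot.line_to(D(-9,-5,118),150,Q(np.pi+yd)); bot.line_to(D(-9,-5,60),100); bot.pause(.3)
s=bot.read_state();print("at",floc(),s["moment"].round(2),s["tcp_pos"],rloc(),s["t"],s["width"])
snap("wrist","stage",(100,0,420,240))
E
```

```text
w 11.86750694005885 [478.4 137.7  45.7] [ 0.1  0.4 -2.4] [ 0.1   0.08 -0.04]
lift [ 0.73825199  0.78182418 -3.1088468 ] 11.607929876660956 [478.3613097  137.55571196 117.30388339]
at [ 0.43795493 -0.10901856 -3.08450397] [-0.06  0.13  0.  ] [ 528.1651711  -139.66402377   60.52157896] (array([-8.71, -5.04, 60.52]), -0.0) 22.8083 11.759962391834307
stage scale 2.5
```

View pics/stage.png

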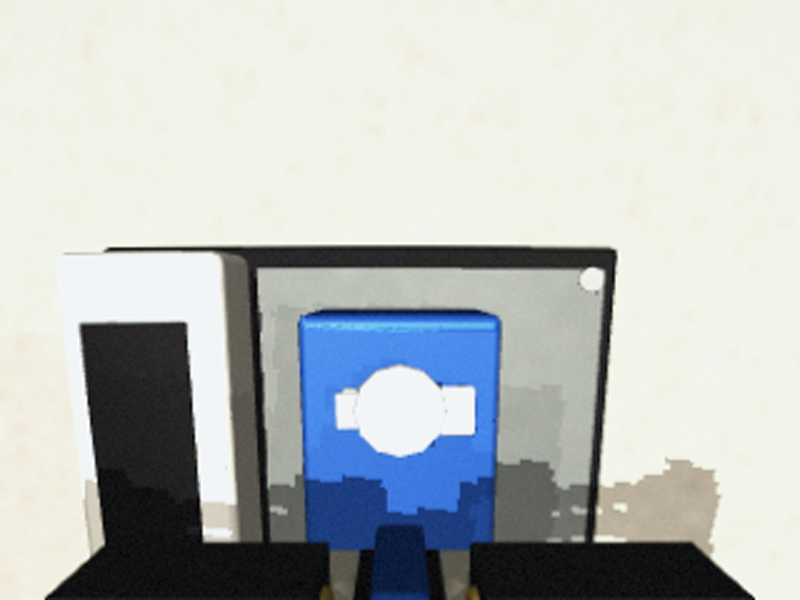

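```bash
cat >> h.py <<'E'
def row(tag,p): 
    s=bot.read_state(); print(tag,np.round(p,2),"F",floc().round(1),"Mz",s["moment"].round(2),*rloc(),"t",round(s["t"],1))
E
python3 - <<'E'
from h import *
f0=floc(); x,y=-9,-5
for z in np.arange(52.5,47,-.5):
    bot.line_to(D(x,y,z),40); f=floc()-f0
    if f[2]>3: break
row("down",[x,y,z])
bot.line_to(D(2,y,z),60); row("mid",[2,y,z])
for x in np.arange(4,15,.7):
    bot.line_to(D(x,y,z),40); f=floc()-f0; row("x",[x,y,z])
    if -f[0]>9: break
E
```

```text
down [-9. -5. 50.] F [-1.   0.8  4.8] Mz [0.4  0.96 0.  ] [-8.73 -5.08 50.72] 0.0003 t 24.4
mid [ 2. -5. 50.] F [1.9 0.  5. ] Mz [ 0.03 -0.52  0.01] [ 3.59 -5.2  50.78] 0.0006 t 24.8
x [ 4. -5. 50.] F [-0.5  0.4  8.1] Mz [-0.03  0.72  0.03] [ 4.12 -5.21 50.7 ] 0.0002 t 25.0
x [ 4.7 -5.  50. ] F [-2.8 -0.6 11.4] Mz [0.01 1.32 0.  ] [ 4.24 -5.23 50.7 ] 0.0001 t 25.3
x [ 5.4 -5.  50. ] F [-3.3 -0.3 10.1] Mz [-0.03  1.49 -0.03] [ 4.78 -5.21 50.68] 0.0001 t 25.5
x [ 6.1 -5.  50. ] F [-3.   0.2 10.6] Mz [-0.05  1.49  0.01] [ 5.46 -5.25 50.69] 0.0 t 25.8
x [ 6.8 -5.  50. ] F [-4.  -0.3 11.4] Mz [-0.04  1.48  0.  ] [ 6.14 -5.25 50.7 ] 0.0001 t 26.0
x [ 7.5 -5.  50. ] F [-3.9 -0.6 10.5] Mz [0.   1.47 0.03] [ 6.84 -5.26 50.71] 0.0001 t 26.3
x [ 8.2 -5.  50. ] F [-4.9 -0.4 11.3] Mz [-0.05  1.73  0.03] [ 7.32 -5.26 50.71] 0.0001 t 26.5
x [ 8.9 -5.  50. ] F [-6.7  0.7 13.1] Mz [0.02 2.22 0.03] [ 7.62 -5.29 50.72] 0.0 t 26.8
x [ 9.6 -5.  50. ] F [-5.5  0.7 13.5] Mz [-0.01  2.37 -0.01] [ 8.13 -5.29 50.73] 0.0001 t 27.0
x [10.3 -5.  50. ] F [-6.3  0.3 13.2] Mz [-0.06  2.54  0.07] [ 8.67 -5.26 50.71] 0.0 t 27.3
x [11. -5. 50.] F [-7.8  1.2 14.3] Mz [-0.09  2.69  0.09] [ 9.21 -5.28 50.71] 0.0 t 27.5
x [11.7 -5.  50. ] F [-7.2  0.5 15.3] Mz [-0.05  2.84  0.06] [ 9.8  -5.28 50.73] -0.0 t 27.8
x [12.4 -5.  50. ] F [-7.9  0.9 14.4] Mz [-0.01  3.04  0.11] [10.35 -5.29 50.72] -0.0 t 28.0
x [13.1 -5.  50. ] F [-8.2  0.9 16.1] Mz [-0.    3.16  0.07] [10.97 -5.29 50.75] 0.0001 t 28.3
x [13.8 -5.  50. ] F [-8.   0.9 15.8] Mz [0.   3.28 0.06] [11.5  -5.29 50.74] -0.0 t 28.5
x [14.5 -5.  50. ] F [-9.5 -0.2 16.5] Mz [0.02 3.51 0.11] [12.01 -5.32 50.74] -0.0001 t 28.8
```

Run:
```python
from h import *
x,y,z=14.5,-5,50
while floc()[2]>1 and z<51.2:
    z+=.2; bot.line_to(D(x,y,z),20); row("z",[x,y,z])
for i in range(6):
    x+=.6; bot.line_to(D(x,y,z),40); row("x",[x,y,z])
    if -floc()[0]>10: break
print(bot.read_state()["width"])
snap("side","side1",(200,190,380,325))
```

```text
z [14.5 -5.  50.2] F [-8.3  1.4 14.7] Mz [-0.17  3.2   0.08] [12.02 -5.32 50.77] -0.0001 t 29.0
z [14.5 -5.  50.4] F [-8.1 -0.2 13.7] Mz [-0.26  3.02  0.14] [12.01 -5.3  50.75] -0.0001 t 29.3
z [14.5 -5.  50.6] F [-7.   0.7 11.4] Mz [-0.36  2.7   0.09] [12.02 -5.3  50.78] -0.0002 t 29.5
z [14.5 -5.  50.8] F [-7.2 -0.6  8.3] Mz [-0.47  2.49  0.08] [12.02 -5.27 50.77] -0.0003 t 29.8
z [14.5 -5.  51. ] F [-6.1 -1.4  7.7] Mz [-0.54  2.21  0.03] [12.04 -5.25 50.79] -0.0003 t 30.0
z [14.5 -5.  51.2] F [-4.3 -0.7  5.9] Mz [-0.68  2.02  0.11] [12.02 -5.24 50.8 ] -0.0005 t 30.3
x [15.1 -5.  51.2] F [-6.2 -1.2  7.8] Mz [-0.54  2.55  0.02] [12.14 -5.24 50.8 ] -0.0006 t 30.5
x [15.7 -5.  51.2] F [-8.9  0.2  8.8] Mz [-0.46  3.08 -0.05] [12.22 -5.19 50.81] -0.0008 t 30.8
x [16.3 -5.  51.2] F [-10.    0.6  10.8] Mz [-0.34  3.81 -0.04] [12.26 -5.19 50.83] -0.001 t 31.0
12.134441620607515
side1 scale 4.444444444444445
```

Run:
```python
from h import *
x,y,z=16,-5,51.4
bot.line_to(D(x,6,z),60); row("y",[x,6,z])
for y in np.arange(7.5,26,.8):
    bot.line_to(D(x,y,z),40); row("y",[x,y,z])
    if -floc()[1]>10: break
```

```text
y [16.   6.  51.4] F [-9.   1.3  8.8] Mz [ 0.05  3.3  -0.04] [12.28  6.06 50.83] -0.0008 t 31.4
y [16.   7.5 51.4] F [-9.4 -0.9  8.4] Mz [-0.94  3.08 -0.04] [12.27  7.1  50.81] -0.001 t 31.7
y [16.   8.3 51.4] F [-8.6 -3.5  7.7] Mz [-1.46  2.97 -0.06] [12.27  7.66 50.83] -0.001 t 31.9
y [16.   9.1 51.4] F [-7.6 -3.4  7.3] Mz [-1.77  2.88 -0.04] [12.3   8.33 50.84] -0.001 t 32.2
y [16.   9.9 51.4] F [-9.2 -5.3  6.6] Mz [-1.81  2.84 -0.07] [12.28  9.1  50.83] -0.001 t 32.4
y [16.  10.7 51.4] F [-8.2 -4.9  7.1] Mz [-2.04  2.81 -0.07] [12.3   9.78 50.85] -0.001 t 32.7
y [16.  11.5 51.4] F [-8.7 -5.6  6.7] Mz [-2.23  2.78  0.02] [12.29 10.51 50.84] -0.001 t 32.9
y [16.  12.3 51.4] F [-7.6 -6.4  7. ] Mz [-2.37  2.67 -0.06] [12.29 11.23 50.85] -0.001 t 33.2
y [16.  13.1 51.4] F [-8.1 -6.2  7.6] Mz [-2.59  2.68 -0.08] [12.3  11.95 50.84] -0.0009 t 33.4
y [16.  13.9 51.4] F [-7.4 -6.9  6.8] Mz [-2.61  2.66 -0.02] [12.29 12.68 50.86] -0.001 t 33.7
y [16.  14.7 51.4] F [-7.3 -6.7  7.2] Mz [-2.81  2.65 -0.04] [12.3  13.46 50.84] -0.001 t 33.9
y [16.  15.5 51.4] F [-8.  -7.2  5.8] Mz [-2.86  2.61 -0.03] [12.33 14.21 50.88] -0.0009 t 34.2
y [16.  16.3 51.4] F [ -7.6 -10.2   6.7] Mz [-3.93  2.41  0.01] [12.27 14.57 50.87] -0.0009 t 34.4
```

View pics/side1.png

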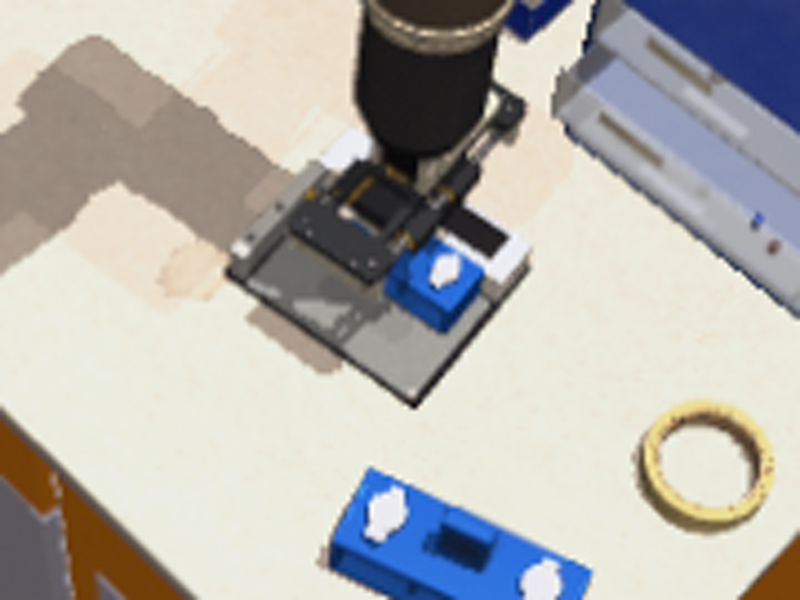

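Run:
```python
from h import *
bot.line_to(D(16.9,16.9,51.4),30); row("xy",[16.9,16.9]); bot.pause(1); row("hold",[16.9,16.9])
print(bot.read_state()["width"])
snap("wrist","fin",(100,0,420,240)); snap("top","top1",(255,150,355,225))
```

```text
xy [16.9 16.9] F [ -9.6 -13.1   8.1] Mz [-5.09  3.06 -0.02] [12.31 14.62 50.9 ] -0.0011 t 34.7
hold [16.9 16.9] F [ -9.9 -13.8   7.8] Mz [-5.06  3.13  0.03] [12.33 14.59 50.9 ] -0.0011 t 35.7
11.516175587640143
fin scale 2.5
top1 scale 8.0
```

View pics/fin.png

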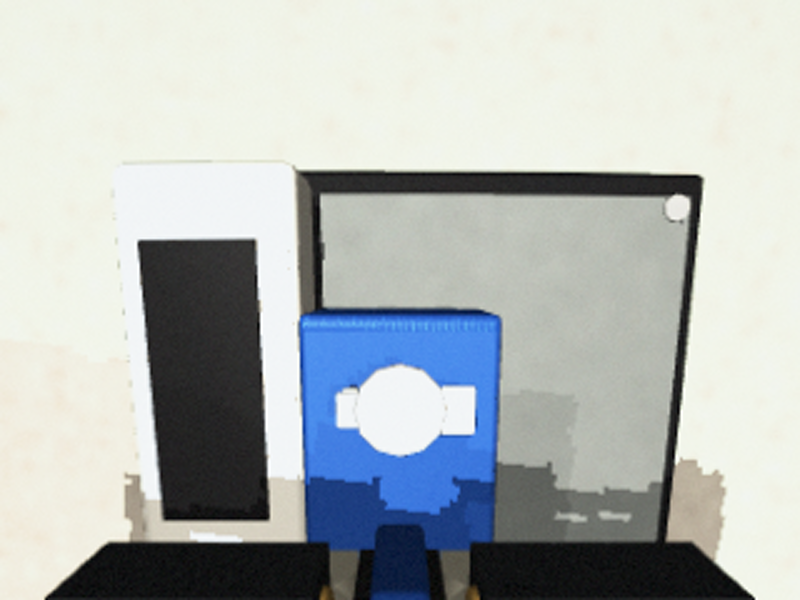

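View pics/top1.png

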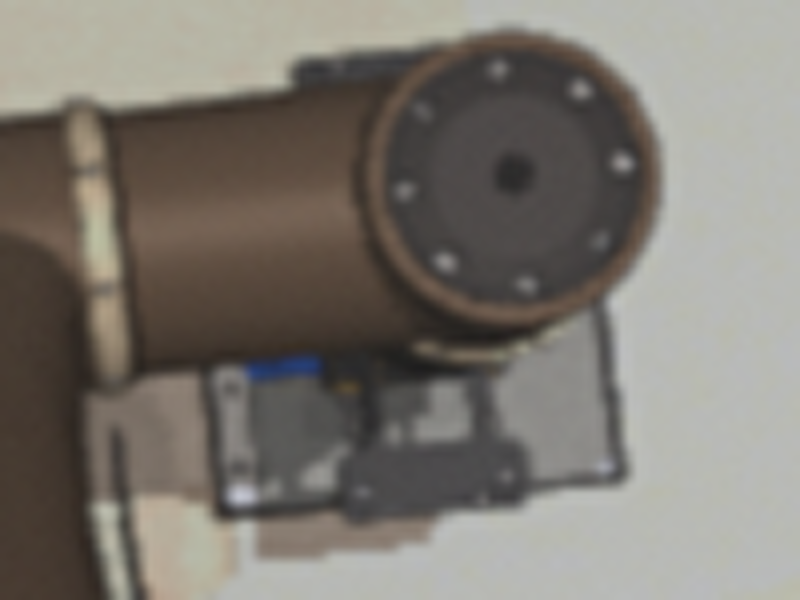

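Run:
```python
from h import *
row("end",[0]); bot.close_job()
```

```text
end [0] F [ -9.4 -13.8   8. ] Mz [-5.03  3.08 -0.03] [12.34 14.61 50.92] -0.0011 t 35.8
the job is handed in; nothing more can be done
```

I pressed both caps shut on the worktop, then carried the rack by its fin to the reader and pushed it into the corner. I handed the job in at 35.8 s, still holding it there.

- **Caps:** The fingers stopped at cap-top height on both tubes, and the wrist picture afterwards showed both discs lying level. I could only recheck the right cap in the last picture, and it was still shut.
- **Fences:** The rack came to a hard stop against both fences. The last 0.6–0.9 mm of commanded push moved it less than 0.1 mm. The last push was about 9 N on the long fence and 14 N on the short one, steady over the 1 s hold and well under 40 N.
- **Squareness:** Yaw was within about 0.001 rad of my estimate of the reader's pose. The last wrist picture shows no gap at the long fence, and the rack had not shifted or tilted in the grip. It was held down on the deck with about 11 N.
- **Pins:** I could not see them behind the rack, so I judge them fully in from the hard stops and from about 5 mm of sprung travel before each. The stops came at x 12.3 and y 14.6 mm in the reader's frame, against a nominal 11 and 15. That is within the calibration and fit error.
- **Other objects:** No move went near them, but I did not check each one in a picture.

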